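# Hold open the lid of the probe test box

## Robot

A 6-joint arm with a two-finger parallel gripper is mounted at the origin on a cart in front of the work surface, level with it; the furniture and walls round the work are solid. World frame = base frame: x ahead of the robot, y to its left, z up, the work surface at z = 0. Lengths are in m, angles in rad, forces in N, time in s.
With the tool pointing down it reaches from about 0.35 to 0.775 m from the base axis. Payload 5.5 kg.
Tool frame: the origin (TCP) lies where the fingers leave the gripper's body, on its centre line; the fingertips stand env.tip_reach ahead of it and the grasp point (between the pads) lies 54 mm ahead of it (env.tip_reach is the distance from the TCP to the fingertips, in m); z points along the fingers, y is the line along which they close (so a half turn about z gives the same grasp; the last joint's range is limited). The gripper opens to 85 mm and grips with 20 to 120 N. Pads are 22 mm wide; open, the fingers measure 114 mm over their backs; the gripper's body (76 mm by 85 mm) begins 54 mm behind the grasp point. The pads swing forward as they close: fully open they stand 13 mm farther back than shut.
Start: joints at [1.197, 0.313, 0.046, 1.304, 0, 1.431], TCP at [0.133, 0.559, 0.304] pointing down, gripper open.
Joint ranges: [-2.76, 2.76], [-0.86, 1.69], [-1.03, 1.26], [-2.2, 2.34], [-1.47, 1.5], [-3.14, 3.14]. Speed limits (rad/s): [2.57, 2.57, 3.14, 3.14, 3.14, 3.14].

## Interface

Orientations are given as a unit quaternion [w, x, y, z].
In Python, from workcell import status, optics, hand_in, env gives the robot as it stands.
- The arm moves only by the shell command python3 -m handwheel 'ROWS' [FORCE]. ROWS is a JSON object whose one key "deltas" holds a list of rows, each a list of 5 numbers: the opening, from -1 (shut) to 1 (fully open), then the shift along the tool's x, y, z in units of 40 mm (1.0 is 40 mm), then the turn about the tool's z in units of 10 degrees (1.0 is 10 degrees). In form: {"deltas": [[jaw, x, y, z, roll], ...]}. A call has 1 to 20 rows; each row shifts and turns the commanded pose from where the row before left it, along the tool's axes as they then stand; what a row does not reach is not made up. A row lasts 1/8 s, in which the tool goes at most 62.5 mm and 10.7 degrees, less where a joint would pass 70% of its speed; a pose out of reach is approached as far as the arm can. A call is refused whole if a number of a shift passes 1 or a number of a turn 1, either way. A call with a gripper value outside its range is refused whole. The fingers move at their own pace and stop on an object; FORCE is the grip in N (left out, the last holds). Time passes only in rows, so rows that do not move let the fingers close. It gives the time, the measured TCP pose, the force, the opening and the grip force at its end, in the units of the state.
- status.get_state(): the state, without advancing time (a new reading comes with each control period).
- optics.read_camera(name): name is "scene" or "top" or "wrist"; returns a dict with "frame" (400x640x3 uint8, red, green, blue), "depth" (400x640 float32, m along the optical axis (not along the pixel's ray), 0 where there is no reading), "vfov" (degrees; the focal length in pixels is half the picture's height over the tangent of half this angle, whatever the lens; pixels are square), "cx", "cy" (the principal point, pixels), "origin" and "attitude" of the camera in the world. Camera axes: x right, y down, z forward; pixel columns grow to the right and rows downward; lengths in m; the calibration is good to about 2 mm. A picture is of the moment at which its call begins.
- hand_in(): hands the job in; it is judged then, once.
The state is a dict: "clock": time; "joint_pos": joint angles; "qvel": joint speeds; "tau": joint torques, N m; "tcp_pos": TCP position; "orientation": TCP orientation; "wrist_force": force on the tool from outside, world axes, zero at the start; "ft_torque": the same for the moment, N m; "finger_gap": finger opening in m; "grip_force": force on a finger pad.
Only numpy, scipy, OpenCV 4.12 (cv2) and the standard library are available. Lean on these libraries where they do the work, as an engineer would, in place of code of your own. Each camera call takes 0.05 s, during which the arm holds its last target. There are 200 camera calls.

## Task

Lift the blue lid of the grey test box by its aluminium pull and finish holding it well open, at least two thirds of the way to upright, so that the black calibration block inside can be checked; the job ends with the gripper still holding it, because it falls shut if let go. A hidden catch may or may not be holding the lid, so first tug the pull gently: only if the lid is held, slide the orange spring release all the way towards the pull, let it go, and lift again; if the lid is not held, leave the release alone. Do not disturb the other things on the worktop or the block in the box.

Things in the scene. Friction and masses are not known exactly. Their poses are not given: they have to be found in the camera images.
- test_box: Grey fixed box, 140 (x) x 240 (y) x 85 mm high, walls 4 mm, under a lid. Origin: centre of its underside; own +x to the hinge at the back, -x to the front with pull and latch housing, +y to its left. The black latch housing on the front takes own x -115 to -70, y 34 to 114, z 40 to 84 mm. The box cannot shift.
- lid (a joint): Angle of the blue lid (246 mm wide, 10 thick, 0.3 to 0.45 kg): 0 shut, grows as its front rises, stop at 1.40 rad (upright: 1.57). Hinge along own y, at own x 70, z 85 mm. Turns freely, falls shut when let go. If caught it rises freely to about 0.05 rad (9 mm at the pull), then stops hard; else it rises all the way. Nothing seen outside tells which. Two thirds of the way to upright: 1.05 rad.
- pull (a point): Centre of the pull: aluminium cylinder, 20 mm diameter, 32 mm long along own y, on a 14 mm wide neck from the lid at its middle. Pinch its two end faces (fingers closing along own y): it can turn between the fingers as the lid swings. 37 mm before the lid's edge, 180 mm from the hinge axis; at test_box own (-110, -45, 90.5) mm when shut.
- lid_hinge (a point): Point just beside the hinge axis, in line with the pull: 180 mm behind the pull and 5.5 mm above the axis when shut (it hardly moves).
- release (a joint): Travel of the orange release slide: 0 at rest (a spring of 1 to 3 N returns it), 0.016 m fully slid to the box's own -y (towards the pull). Fully slid it pushes a caught catch clear (about 5 N in all), and the catch stays clear when the slide is let go; work it with the lid lowered. It rests at 0 whether the lid is caught or not.
- release_tab (a point): Centre of the top of the slide's orange tab: 22 (own x) x 12 (own y) mm, standing 29 mm high on the housing's flat top; at test_box own (-101, 94, 113.5) mm at rest. Pinch it across its 12 mm (fingers closing along own y) or push it.
- cal_block: Black calibration block, 40x62x26 mm, 0.2 kg, loose inside the box; origin at the centre of its underside. Stays where it is.
- vial_b: Bystander: glass vial with black cap, 22 mm across, 50 mm high, upright on the worktop; origin under its centre.
- glue_bottle: Bystander: small yellow glue bottle with red nozzle, 32 mm across, 78 mm high, upright on the worktop; origin under its centre.
- petri_dish: Bystander: clear dish with lid, 61 mm across, 14 mm high, on the worktop; origin under its centre.

How it is judged:
By the outcome, as a careful person would: the job done as asked, in the order asked, and still so for the second after the job is handed in, while the arm keeps its last pose, push and grip.
It also fails if it takes over 51 s, if anything falls off the work surface, if the arm or the gripper's body presses on something with over 40 N, if the wrist force passes 120 N, or if a joint passes its speed limit or range.

## Working session

There is one attempt and no reset: what is moved stays moved. The work goes in short steps, Python scripts to look and compute and a shell command to move; the robot and the scene stay as the last step left them, time stands still between calls to the robot, and variables do not carry over. Pictures are saved under pics/ and viewed, at most 10 in all, crops included, and the job is handed in when it is done.

```bash
mkdir -p pics
cat > h.py <<'E'
import numpy as np, cv2
from workcell import status, optics, hand_in, env
from scipy.spatial.transform import Rotation as R
def Rq(q): return R.from_quat([q[1],q[2],q[3],q[0]]).as_matrix()
def cam(n):
    c=optics.read_camera(n); c['f']=200/np.tan(np.radians(c['vfov'])/2)
    a=np.array(c['attitude']); c['R']=a if a.shape==(3,3) else Rq(a); c['o']=np.array(c['origin']); return c
def save(c,p): cv2.imwrite(p,c['frame'][:,:,::-1])
def pts(c):
    v,u=np.mgrid[0:400,0:640]; d=c['depth']
    P=np.stack([(u-c['cx'])/c['f']*d,(v-c['cy'])/c['f']*d,d],-1)
    return P@c['R'].T+c['o']
E
python3 - <<'E'
from h import *
print(status.get_state(), env.tip_reach)
ims=[]
for n in ['scene','top']:
    c=cam(n); save(c,f'pics/{n}0.png'); print(n,c['o'],c['R'].round(3).tolist(),c['f'],c['cx'],c['cy'],c['attitude'])
    np.savez(f'{n}0.npz',**{k:c[k] for k in c})
E
```

```text
{'clock': 0.0, 'joint_pos': array([1.19738960e+00, 3.13996298e-01, 4.49734884e-02, 1.30355831e+00,
       7.90623086e-07, 1.43120122e+00]), 'qvel': array([ 1.18030513e-03, -6.73849265e-05,  6.00336120e-04, -2.72197920e-04,
       -2.25843625e-04,  2.14310246e-05]), 'tau': array([ 9.89847103e-04, -4.80623066e+01,  2.98532313e+01,  1.91498600e-02,
       -1.84236646e-04,  3.10327630e-07]), 'tcp_pos': array([0.13309127, 0.55900768, 0.30300881]), 'orientation': array([-2.26780707e-04,  1.16639654e-01,  9.93173900e-01, -8.63098561e-04]), 'wrist_force': array([-0.72493577,  0.74071795,  0.06517202]), 'ft_torque': array([-0.08575109,  0.01170281,  0.02107646]), 'grip_force': 0.0, 'finger_gap': 0.08517066864850228} 0.0726
scene [-0.23543518 -0.2853313   0.74207124] [[0.454, -0.543, 0.706], [-0.891, -0.267, 0.368], [-0.011, -0.796, -0.605]] 415.2913463376495 319.30957284560196 200.45659798370383 [-0.38161671  0.76259247 -0.46994809  0.22796974]
top [0.38159388 0.14048083 1.39610642] [[0.023, -0.993, 0.116], [-1.0, -0.024, -0.013], [0.015, -0.116, -0.993]] 483.4130995414488 323.8818019822376 199.36003893038637 [-0.03611145  0.71414028 -0.69754867  0.0461028 ]
```

View pics/scene0.png

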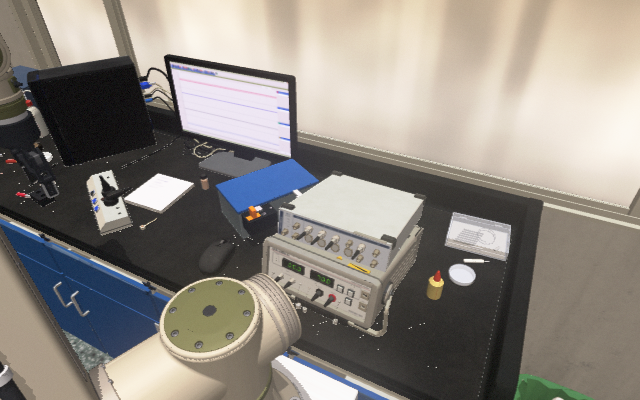

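View pics/top0.png

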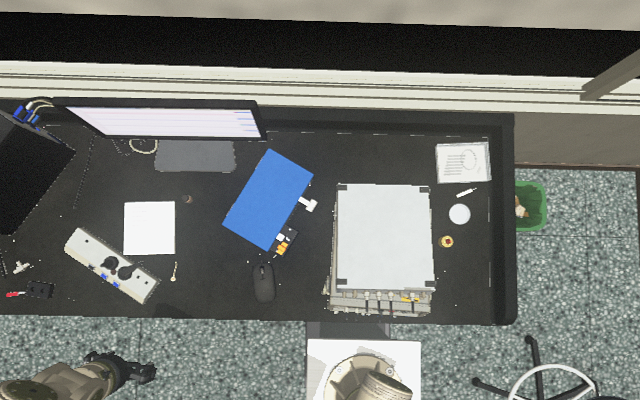

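The scene view shows the box in front of the monitor, with instruments on its right. In the top view the lid's corners are about (268,150), (313,175), (268,250) and (223,222). The pull is at about (309,205), the orange tab at about (284,245), and the instrument stack starts at u≈333.

```bash
cat > m.py <<'E'
from h import *
def load(n):
    z=np.load(n); return {k:z[k] for k in z}
c=load('top0.npz'); P=pts(c); hsv=cv2.cvtColor(c['frame'],cv2.COLOR_RGB2HSV)
m=cv2.inRange(hsv,(100,120,60),(125,255,255)); m[:, :200]=0; m[:,330:]=0; m[260:]=0
n,l,s,ce=cv2.connectedComponentsWithStats(m); k=1+np.argmax(s[1:,4]); m=(l==k)
z=P[m]; print('lid z',np.median(z[:,2]),m.sum())
def cast(c,u,v,h):
    d=c['R']@np.array([(u-c['cx'])/c['f'],(v-c['cy'])/c['f'],1]); return c['o']+d*(h-c['o'][2])/d[2]
cn=max(cv2.findContours(m.astype(np.uint8),0,2)[0],key=cv2.contourArea)
w=np.array([cast(c,u,v,.095)[:2] for u,v in cn[:,0]]).astype(np.float32)
r=cv2.minAreaRect(w); print(r,cv2.boxPoints(r).tolist())
o=cv2.inRange(hsv,(8,150,120),(22,255,255)); o[:, :265]=0;o[:,300:]=0;o[:220]=0;o[260:]=0
v,u=np.nonzero(o); print('orange',u.mean(),v.mean(),P[o>0].round(3).tolist()[:8],len(u))
g=(hsv[...,1]<60)&(hsv[...,2]>140); g[:190]=0;g[215:]=0;g[:,:295]=0;g[:,322:]=0
v,u=np.nonzero(g); print('pull',u.mean(),v.mean(),u.min(),u.max(),np.median(P[g],0),P[g].min(0),P[g].max(0))
q=P[150:330,326:440].reshape(-1,3); q=q[q[:,2]>.05]; 
for a,b in ((.05,.1),(.1,.15),(.15,.2),(.2,.25),(.25,.4)):
    t=q[(q[:,2]>a)&(q[:,2]<b)]; print(a,len(t),t.min(0) if len(t) else 0,t.max(0) if len(t) else 0)
# monitor heights
q=P[95:175,100:265].reshape(-1,3); q=q[(q[:,2]>.05)]; print('mon',q.min(0),q.max(0))
E
python3 m.py
```

```text
lid z 0.09452472918432575 4832
((0.5318708419799805, 0.2759895920753479), (0.1463666558265686, 0.2452399581670761), 60.93865966796875) [[0.38914021849632263, 0.27158215641975403], [0.603504478931427, 0.15245789289474487], [0.6746014356613159, 0.2803970277309418], [0.46023720502853394, 0.3995212912559509]]
orange 281.5416666666667 247.625 [[0.416, 0.234, 0.087], [0.417, 0.232, 0.081], [0.414, 0.233, 0.092], [0.414, 0.226, 0.088], [0.415, 0.226, 0.04], [0.411, 0.236, 0.089], [0.411, 0.22, 0.086], [0.408, 0.242, 0.111]] 48
pull 308.0952380952381 203.2925170068027 298 317 [0.52311861 0.16386358 0.09577063] [ 0.50093461  0.14239027 -0.00752159] [0.54948319 0.19377115 0.10703241]
0.05 317 [ 0.22106288 -0.16384045  0.05028657] [0.47289568 0.10922705 0.0997806 ]
0.1 651 [ 0.21177613 -0.16232754  0.10001948] [0.5508294  0.11378692 0.14956437]
0.15 7458 [ 0.24403011 -0.14725652  0.15000599] [0.5703424  0.10848758 0.19999569]
0.2 4577 [ 0.25055814 -0.14655431  0.20001265] [0.43297395 0.09438895 0.23435609]
0.25 0 0 0
mon [0.38159388 0.14048083 0.05003837] [0.83595672 0.76546016 1.39610642]
```

```bash
cat >> m.py <<'E'
print('----')
q=P[140:330,312:400].reshape(-1,3)
for a in np.arange(.40,.62,.02):
    t=q[(q[:,0]>a)&(q[:,0]<a+.02)&(q[:,2]>.03)&(q[:,1]<.135)]
    row=[]
    for h in np.arange(.03,.25,.03):
        s=t[(t[:,2]>h)&(t[:,2]<h+.03)]; row.append((len(s),round(float(s[:,1].max()),3)) if len(s) else 0)
    print(round(a,2),row, round(float(t[:,2].max()),3) if len(t) else '')
row=c['frame'][195:212:4,312:345].mean(2).astype(int); print(row)
print(P[203,312:345].round(3).tolist())
yaw=np.radians(60.94);ex=np.array([np.cos(yaw),np.sin(yaw)]);ey=np.array([-ex[1],ex[0]]);O=np.array([.5319,.276])
for n,a in dict(pull=(-.110,-.045,.0905),tab=(-.101,.094,.1135)).items():
    p=np.r_[O+a[0]*ex+a[1]*ey,a[2]]; print(n,p)
    for k in('top0.npz','scene0.npz'):
        cc=load(k); d=cc['R'].T@(p-cc['o']); print(k,d[:2]/d[2]*cc['f']+[cc['cx'],cc['cy']])
s=load('scene0.npz')['frame'][130:260,180:330]; a=cv2.resize(s,None,fx=4,fy=4)
t=cv2.resize(c['frame'][140:270,215:345],None,fx=4,fy=4,interpolation=0)
cv2.imwrite('pics/scrop.png',a[:,:,::-1]); cv2.imwrite('pics/tcrop.png',t[:,:,::-1])
E
python3 m.py | sed -n '/----/,$p'
```

```text
----
0.4 [0, (1, 0.099), (7, 0.1), (24, 0.098), (7, 0.092), (511, 0.092), 0, 0] 0.208
0.42 [(2, 0.098), (3, 0.099), (5, 0.098), (18, 0.098), (7, 0.092), (498, 0.091), 0, 0] 0.204
0.44 [0, (2, 0.097), (12, 0.097), (7, 0.096), (8, 0.092), (496, 0.091), 0, 0] 0.197
0.46 [(4, 0.096), (2, 0.097), (14, 0.096), (5, 0.096), (52, 0.092), (433, 0.091), 0, 0] 0.191
0.48 [0, 0, (7, 0.096), (14, 0.096), (342, 0.091), (146, 0.091), 0, 0] 0.186
0.5 [0, 0, (12, 0.096), (10, 0.097), (479, 0.091), (3, 0.048), 0, 0] 0.182
0.52 [0, 0, (2, 0.094), (7, 0.092), (459, 0.091), 0, 0, 0] 0.176
0.54 [0, 0, 0, (5, 0.092), (480, 0.094), 0, 0, 0] 0.173
0.56 [0, 0, 0, 0, (226, 0.094), 0, 0, 0] 0.172
0.58 [0, 0, 0, 0, 0, 0, 0, 0] 
0.6 [0, 0, 0, 0, 0, 0, 0, 0] 
[[ 68  69  73  64  64  70  74  69  72  67  76  70  75  75  74  76  71  75
   68  75  71  72  68  73 113 114 211 233 229 228 229 230 229]
 [175 129  90  67  65  70  68  70  74  73  72  72  73  74  74  75  74  75
   74  74  73  75  76  71 114 133 216 229 228 229 229 229 228]
 [246 246 247 248 203 106  66  74  74  73  70  75  72  70  80  73  74  72
   72  74  74 
[... 618 characters left out ...]
-0.001], [0.535, 0.119, -0.003], [0.534, 0.116, 0.005], [0.535, 0.113, -0.004], [0.535, 0.11, -0.004], [0.535, 0.107, -0.004], [0.534, 0.105, 0.004], [0.535, 0.102, 0.002], [0.535, 0.099, -0.0], [0.535, 0.096, -0.001], [0.536, 0.093, -0.004], [0.523, 0.094, 0.11], [0.521, 0.092, 0.133], [0.517, 0.091, 0.17], [0.516, 0.089, 0.173], [0.516, 0.086, 0.172], [0.517, 0.083, 0.171], [0.517, 0.081, 0.17], [0.516, 0.079, 0.174], [0.516, 0.076, 0.174], [0.517, 0.073, 0.174]]
pull [0.51780524 0.15799009 0.0905    ]
top0.npz [311.12829887 205.11998875]
scene0.npz [301.96390271 197.26709785]
tab [0.40067526 0.23337291 0.1135    ]
top0.npz [281.31108544 247.68783393]
scene0.npz [251.69454732 207.28033142]
```

View pics/tcrop.png

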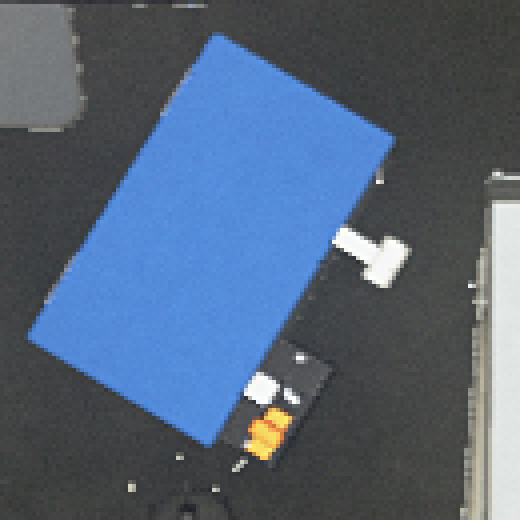

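The top crop agrees with the model: the pull sits at about (311.5,205.5) against (311.1,205.1) predicted, and the tab at about (281,248) against (281.3,247.7). The instrument's edge is at y≈0.095, which leaves about 10 mm for the gripper body.

```bash
cat > go.py <<'E'
import sys
from h import *
yaw=np.radians(60.94);EX=np.array([np.cos(yaw),np.sin(yaw),0]);EY=np.array([-EX[1],EX[0],0]);O=np.array([.5319,.276,0])
def own(p): d=np.array(p)-O; return np.array([d@EX,d@EY,d[2]])
def need(t):  # t: TCP target in own mm -> units in tool axes
    s=status.get_state(); M=Rq(s['orientation']); w=O+EX*t[0]/1e3+EY*t[1]/1e3+np.array([0,0,t[2]/1e3])
    d=M.T@(w-s['tcp_pos'])/.04
    ty=np.degrees(np.arctan2(M[1,1],M[0,1])); r=(ty-150.94+90)%180-90
    print('t',s['clock'],'own mm',(own(s['tcp_pos'])*1e3).round(1),'need units',d.round(2),'roll units',round(r/10,2),'tilt',M[:,2].round(3))
    print('F',s['wrist_force'].round(1),'gap',s['finger_gap'],'grip',s['grip_force'],'q',s['joint_pos'].round(2))
if __name__=='__main__': need([float(a) for a in sys.argv[1:4]])
E
python3 -m handwheel '{"deltas": [[0.4,-0.4,-0.24,0,0],[0.4,-0.73,-0.47,0.05,0],[0.4,-0.73,-0.47,0.05,0],[0.4,-0.73,-0.47,0.05,0],[0.4,-0.73,-0.47,0.05,0],[0.4,-0.73,-0.47,0.05,0],[0.4,-0.73,-0.47,0.05,0],[0.4,-0.73,-0.47,0.05,0],[0.4,-0.73,-0.47,0.05,0],[0.4,-0.73,-0.47,0.05,0],[0.4,-0.73,-0.47,0.05,0],[0.4,-0.73,-0.47,0.05,0],[0.4,-0.73,-0.47,0.05,0],[0.4,-0.73,-0.47,0.05,0],[0.4,-0.73,-0.47,0.05,0],[0.4,-0.73,-0.47,0.05,0],[0.4,-0.3,-0.23,0,0],[0.4,0,0,0,0]]}'; python3 go.py -110 -45 270
```

```text
clock: 2.35
tcp_pos: [0.5168, 0.1578, 0.2737]
orientation: [-0.0, 0.118, 0.993, 0.0]
wrist_force: [-0.0, 0.1, 0.0]
finger_gap: 0.0598
grip_force: 0.0
t 2.35 own mm [-110.6  -44.2  273.7] need units [-0.02  0.01  0.09] roll units -7.44 tilt [-0.001  0.    -1.   ]
F [-0.   0.1  0. ] gap 0.05977924298695809 grip 0.0 q [ 0.15  0.26 -0.1   1.21  0.    0.38]
```

```bash
python3 -m handwheel '{"deltas": [[0.4,0,0,0,-0.93],[0.4,0,0,0,-0.93],[0.4,0,0,0,-0.93],[0.4,0,0,0,-0.93],[0.4,0,0,0,-0.93],[0.4,0,0,0,-0.93],[0.4,0,0,0,-0.93],[0.4,0,0,0,-0.93],[0.4,0,0,0,0]]}' >/dev/null; python3 go.py -110 -45 145
python3 - <<'E'
from h import *
from go import *
c=cam('wrist'); save(c,'pics/w1.png'); np.savez('w1.npz',**c)
for p in ((-.110,-.045,.1005),(-.073,-.045,.095)):
    w=O+EX*p[0]+EY*p[1]+np.array([0,0,p[2]]); d=c['R'].T@(w-c['o']); print(d[:2]/d[2]*c['f']+[c['cx'],c['cy']])
print(c['o'])
E
```

```text
t 3.475 own mm [-109.4  -42.5  274.1] need units [ 0.01 -0.06  3.23] roll units 0.01 tilt [-0.  0. -1.]
F [-1.   1.  -0.7] gap 0.05975151389003082 grip 0.0 q [ 0.15  0.26 -0.1   1.21  0.   -0.91]
[319.01597814 195.38433652]
[319.18844524 233.09035697]
[0.47866465 0.09322335 0.34495437]
```

View pics/w1.png

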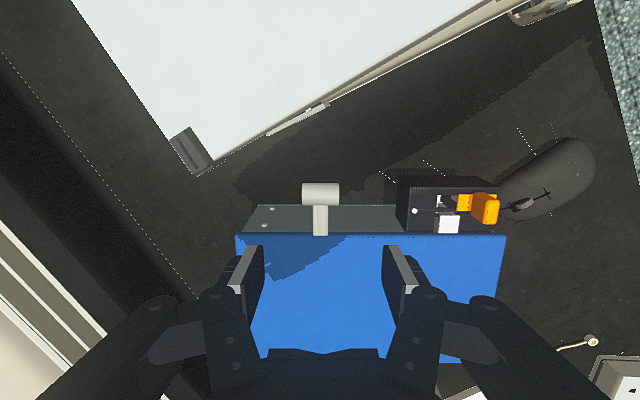

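The pull shows at (320,194) against a predicted (319,195), squarely between the fingers. Descending onto it.

```bash
python3 -m handwheel '{"deltas": [[0.4,0.01,-0.06,0.3,0],[0.4,0,0,0.4,0],[0.4,0,0,0.4,0],[0.4,0,0,0.4,0],[0.4,0,0,0.4,0],[0.4,0,0,0.4,0],[0.4,0,0,0.4,0],[0.4,0,0,0.3,0],[0.4,0,0,0.15,0],[0.4,0,0,0,0]]}' >/dev/null; python3 go.py -110 -45 147
python3 - <<'E'
from h import *
c=cam('wrist'); save(c,'pics/w2.png')
E
```

```text
t 4.775 own mm [-110.2  -46.1  147.6] need units [-0.    0.03  0.01] roll units 0.01 tilt [-0.  0. -1.]
F [-0.5  0.5  0.3] gap 0.05999628881191315 grip 0.0 q [ 0.15  0.35 -0.3   0.92  0.   -0.92]
```

View pics/w2.png

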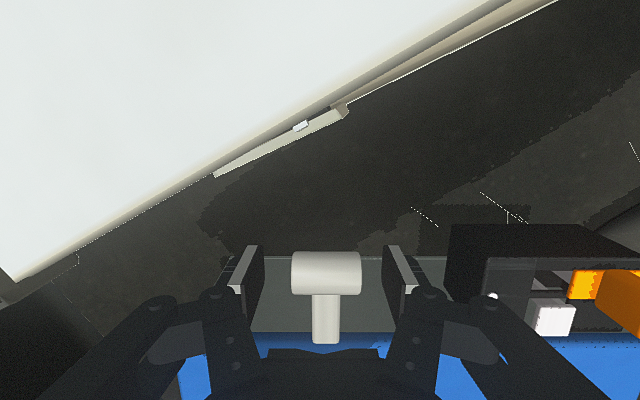

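The pull spans u 291–361, centred between the pads (about 260–387) and level with them. I'll close with a moderate grip.

```bash
python3 -m handwheel '{"deltas": [[-0.4,0,0,0,0],[-0.4,0,0,0,0],[-0.4,0,0,0,0],[-0.4,0,0,0,0],[-0.4,0,0,0,0]]}' 40; python3 go.py -110 -45 147
```

```text
clock: 5.45
tcp_pos: [0.5177, 0.1582, 0.1488]
orientation: [-0.0, -0.508, 0.861, 0.001]
wrist_force: [-6.0, 2.8, 6.4]
finger_gap: 0.0312
grip_force: 40.2
t 5.45 own mm [-109.9  -44.8  148.8] need units [ 0.   -0.01  0.04] roll units 0.01 tilt [-0.001  0.002 -1.   ]
F [-6.   2.8  6.4] gap 0.031208188070499306 grip 40.225844979286194 q [ 0.15  0.35 -0.3   0.92  0.   -0.92]
```

```bash
python3 -m handwheel '{"deltas": [[-1,0,0,-0.05,0],[-1,0,0,-0.05,0],[-1,0,0,-0.05,0],[-1,0,0,0,0]]}' 50; python3 -m handwheel '{"deltas": [[-1,0,0,-0.05,0],[-1,0,0,-0.05,0],[-1,0,0,0,0]]}';python3 -m handwheel '{"deltas": [[-1,0,0,-0.05,0],[-1,0,0,0,0]]}' ; python3 go.py -110 -45 147
```

```text
clock: 5.95
tcp_pos: [0.5178, 0.1583, 0.1533]
orientation: [-0.0, -0.508, 0.861, 0.002]
wrist_force: [-1.7, 5.5, -3.9]
finger_gap: 0.031
grip_force: 49.9
clock: 6.32
tcp_pos: [0.5179, 0.1586, 0.1573]
orientation: [-0.0, -0.508, 0.861, 0.002]
wrist_force: [-1.8, 7.4, -4.0]
finger_gap: 0.0309
grip_force: 49.9
clock: 6.58
tcp_pos: [0.518, 0.1587, 0.1593]
orientation: [0.0, -0.508, 0.861, 0.002]
wrist_force: [-0.9, 7.2, -4.5]
finger_gap: 0.0308
grip_force: 49.9
t 6.575 own mm [-109.3  -44.8  159.3] need units [ 0.02 -0.01  0.31] roll units 0.01 tilt [-0.002  0.003 -1.   ]
F [-0.9  7.2 -4.5] gap 0.030801596459236684 grip 49.865389466285706 q [ 0.15  0.34 -0.29  0.95  0.   -0.92]
```

```bash
python3 -m handwheel '{"deltas": [[-1,0.01,0,-0.05,0],[-1,0,0,0,0]]}' ; python3 -m handwheel '{"deltas": [[-1,0.01,0,-0.05,0],[-1,0,0,0,0]]}'; python3 go.py -110 -45 147
```

```text
clock: 6.82
tcp_pos: [0.518, 0.1588, 0.1615]
orientation: [0.001, -0.508, 0.861, 0.002]
wrist_force: [0.8, 9.4, -5.1]
finger_gap: 0.0309
grip_force: 50.0
clock: 7.08
tcp_pos: [0.5181, 0.1589, 0.1635]
orientation: [0.001, -0.508, 0.861, 0.002]
wrist_force: [0.7, 11.0, -5.3]
finger_gap: 0.0307
grip_force: 50.0
t 7.075 own mm [-109.1  -44.8  163.5] need units [ 0.03 -0.01  0.41] roll units 0.02 tilt [-0.001  0.005 -1.   ]
F [ 0.7 11.  -5.3] gap 0.030662389330762707 grip 49.95839238166809 q [ 0.15  0.33 -0.28  0.95  0.01 -0.92]
```

```bash
cat > lid.py <<'E'
from h import *
from go import *
c=cam('top'); P=pts(c); hsv=cv2.cvtColor(c['frame'],cv2.COLOR_RGB2HSV)
m=cv2.inRange(hsv,(100,120,40),(125,255,255)); m[:, :200]=0; m[:,330:]=0; m[260:]=0
m=cv2.erode(m,np.ones((3,3)))
q=P[m>0]; x=(q-O)@EX; y=(q-O)@EY; A=np.c_[x,np.ones_like(x)]
k=(q[:,2]>.05)&(q[:,2]<.4)&(np.abs(x)<.12)&(abs(y)<.13); s=np.linalg.lstsq(A[k],q[k,2],rcond=None)[0]
print('n',k.sum(),'slope',s[0],'angle',np.arctan(-s[0]),'res',np.std(A[k]@s-q[k,2]))
c=cam('wrist'); save(c,'pics/wl.png')
E
python3 lid.py; mv pics/wl.png pics/w3.png
```

```text
n 3312 slope -0.0804529645037688 angle 0.08028005344276991 res 0.002571231986772115
```

View pics/w3.png

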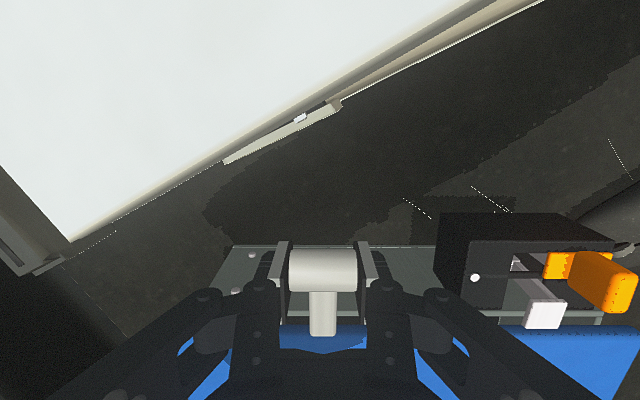

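The lid is 0.080 rad up. That is past the 0.05 rad catch limit with only about 5 N vertical, and the picture shows its edge raised clear of the housing. So it isn't held and I leave the release alone. Next I work out the arc.

```bash
python3 -c "
import numpy as np
t=np.linspace(.083,1.23,25); x=-180*np.cos(t)+5.5*np.sin(t); z=180*np.sin(t)+5.5*np.cos(t)
print(np.c_[t[1:],-np.diff(x)/40,-np.diff(z)/40,x[1:]+70,z[1:]+85+57.5].round(3))"
```

```text
[[ 1.31000e-01 -2.90000e-02 -2.13000e-01 -1.07745e+02  1.71428e+02]
 [ 1.79000e-01 -4.00000e-02 -2.11000e-01 -1.06160e+02  1.79887e+02]
 [ 2.26000e-01 -5.00000e-02 -2.09000e-01 -1.04173e+02  1.88260e+02]
 [ 2.74000e-01 -6.00000e-02 -2.07000e-01 -1.01788e+02  1.96529e+02]
 [ 3.22000e-01 -6.90000e-02 -2.04000e-01 -9.90110e+01  2.04674e+02]
 [ 3.70000e-01 -7.90000e-02 -2.00000e-01 -9.58480e+01  2.12677e+02]
 [ 4.18000e-01 -8.90000e-02 -1.96000e-01 -9.23060e+01  2.20520e+02]
 [ 4.65000e-01 -9.80000e-02 -1.92000e-01 -8.83930e+01  2.28185e+02]
 [ 5.13000e-01 -1.07000e-01 -1.87000e-01 -8.41190e+01  2.35654e+02]
 [ 5.61000e-01 -1.16000e-01 -1.81000e-01 -7.94920e+01  2.42910e+02]
 [ 6.09000e-01 -1.24000e-01 -1.76000e-01 -7.45250e+01  2.49938e+02]
 [ 6.56000e-01 -1.32000e-01 -1.70000e-01 -6.92270e+01  2.56719e+02]
 [ 7.04000e-01 -1.40000e-01 -1.63000e-01 -6.36110e+01  2.63240e+02]
 [ 7.52000e-01 -1.48000e-01 -1.56000e-01 -5.76910e+01  2.69486e+02]
 [ 8.00000e-01 -1.55000e-01 -1.49000e-01 -5.14780e+01  2.75441e+02]
 [ 8.48000e-01 -1.62000e-01 -1.41000e-01 -4.49890e+01  2.81092e+02]
 [ 8.95000e-01 -1.69000e-01 -1.33000e-01 -3.82360e+01  2.86428e+02]
 [ 9.43000e-01 -1.75000e-01 -1.25000e-01 -3.12370e+01  2.91434e+02]
 [ 9.91000e-01 -1.81000e-01 -1.17000e-01 -2.40060e+01  2.96100e+02]
 [ 1.03900e+00 -1.86000e-01 -1.08000e-01 -1.65610e+01  3.00416e+02]
 [ 1.08700e+00 -1.91000e-01 -9.90000e-02 -8.91800e+00  3.04371e+02]
 [ 1.13400e+00 -1.96000e-01 -9.00000e-02 -1.09400e+00  3.07956e+02]
 [ 1.18200e+00 -2.00000e-01 -8.00000e-02  6.89100e+00  3.11164e+02]
 [ 1.23000e+00 -2.03000e-01 -7.10000e-02  1.50210e+01  3.13986e+02]]
```

```bash
python3 -m handwheel '{"deltas": [[-1,-0.03,0,-0.21,0],[-1,-0.04,0,-0.21,0],[-1,-0.05,0,-0.21,0],[-1,-0.06,0,-0.21,0],[-1,-0.07,0,-0.2,0],[-1,-0.08,0,-0.2,0],[-1,-0.09,0,-0.2,0],[-1,-0.1,0,-0.19,0],[-1,0,0,0,0]]}' 40 >/dev/null; python3 go.py -88.4 -45 228; python3 lid.py
```

```text
t 8.3 own mm [-89.3 -44.8 228.4] need units [-0.02 -0.    0.01] roll units 0.01 tilt [-0.002  0.002 -1.   ]
F [-0.3  5.9 -6.3] gap 0.031079854491439116 grip 47.63577103614807 q [ 0.18  0.31 -0.14  1.12  0.   -0.89]
n 2346 slope -0.4843196890166251 angle 0.45102485497921363 res 0.002341196401069035
```

The lid is at 0.45 rad, as planned, and the forces are small. Continuing along the arc.

```bash
python3 -m handwheel '{"deltas": [[-1,-0.11,0,-0.19,0],[-1,-0.12,0,-0.18,0],[-1,-0.13,0,-0.18,0],[-1,-0.13,0,-0.17,0],[-1,-0.14,0,-0.16,0],[-1,-0.15,0,-0.16,0],[-1,-0.16,0,-0.15,0],[-1,-0.16,0,-0.14,0],[-1,0,0,0,0]]}' >/dev/null; python3 go.py -45 -45 281; python3 lid.py
```

```text
t 9.525 own mm [-45.9 -44.9 281.8] need units [-0.02 -0.    0.02] roll units 0.01 tilt [-0.003  0.    -1.   ]
F [-3.9  4.2 -5.5] gap 0.031059183419256123 grip 45.50736844539642 q [ 0.24  0.35  0.04  1.27  0.   -0.83]
n 701 slope -1.076857515791685 angle 0.8223879225770723 res 0.0019162138372455847
```

```bash
python3 -m handwheel '{"deltas": [[-1,-0.17,0,-0.13,0],[-1,-0.18,0,-0.12,0],[-1,-0.18,0,-0.12,0],[-1,-0.19,0,-0.11,0],[-1,-0.19,0,-0.1,0],[-1,-0.2,0,-0.09,0],[-1,-0.2,0,-0.08,0],[-1,-0.2,0,-0.07,0],[-1,0,0,0,0],[-1,0,0,0,0],[-1,0,0,0,0],[-1,0,0,0,0]]}' >/dev/null; python3 go.py 15 -45 314; python3 lid.py; python3 -c "
from h import *
c=cam('scene');save(c,'pics/s9.png')"
```

```text
t 11.125 own mm [ 14.1 -45.  315.1] need units [-0.02 -0.    0.03] roll units 0.01 tilt [-0.003 -0.    -1.   ]
F [-6.1  2.5 -4.6] gap 0.031234683441841906 grip 43.65807116031647 q [ 0.31  0.44  0.25  1.39  0.   -0.76]
n 0 slope 0.0 angle -0.0 res nan
  ret = _var(a, axis=axis, dtype=dtype, out=out, ddof=ddof,
  arrmean = um.true_divide(arrmean, div, out=arrmean,
  ret = ret.dtype.type(ret / rcount)
```

View pics/s9.png

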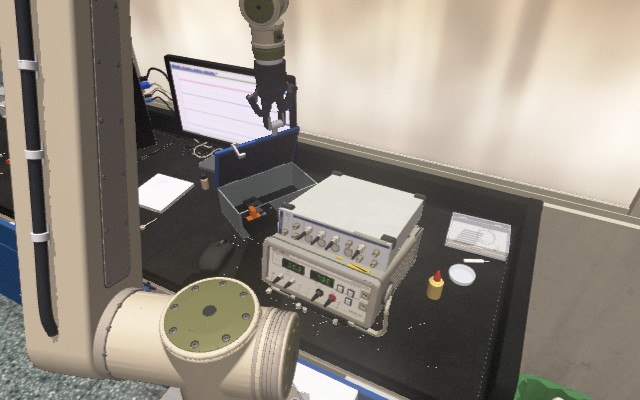

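View pics/wl.png

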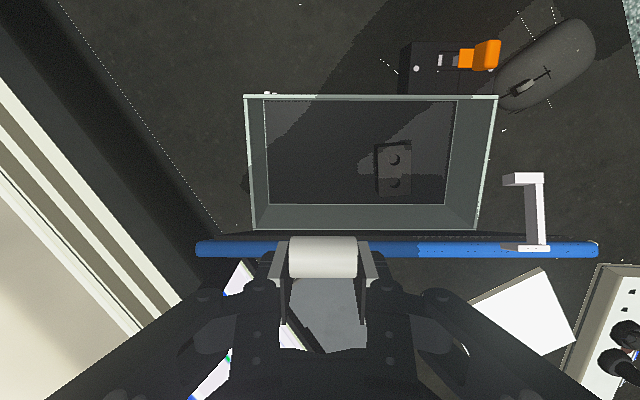

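The scene view shows the lid standing steeply open around (255,150), with the gripper on its pull at (277,127). The wrist view shows the pull pinched at (323,257), the black block visible inside at (393,170), and the release at rest at (487,54). The TCP position puts the lid at about 1.22 rad.

```bash
python3 -c "
from workcell import hand_in
print(hand_in())"
```

```text
the job is handed in; nothing more can be done
None
```

The lid was not caught, so I left the release alone; I lifted the lid by its pull to about 1.22 rad (worked out from the gripper position; two thirds is 1.05), and handed in with the gripper still holding it and the block in view.

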